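# Lock a culture dish into its ramp holder with the T-key

## Robot

A 6-joint arm with a two-finger parallel gripper is mounted at the origin on a cart in front of the work surface, level with it; the furniture and walls round the work are solid. World frame = base frame: x ahead of the robot, y to its left, z up, the work surface at z = 0. Lengths are in m, angles in rad, forces in N, time in s.
With the tool pointing down it reaches from about 0.15 to 0.775 m from the base axis. Payload 6.1 kg.
Tool frame: the origin (TCP) lies at the very end of the fingers, on their centre line; the grasp point (between the pads) lies 19 mm behind it; z points along the fingers, y is the line along which they close (so a half turn about z gives the same grasp; the last joint's range is limited). The gripper opens to 85 mm and grips with 20 to 120 N. Pads are 22 mm wide; open, the fingers measure 114 mm over their backs; the gripper's body (76 mm by 85 mm) begins 54 mm behind the grasp point. The pads swing forward as they close: fully open they stand 13 mm farther back than shut.
Start: joints at [1.296, 0.126, -0.04, 1.405, 0, 1.571], TCP at [0.142, 0.505, 0.231] pointing down, gripper open.
Joint ranges: [-2.72, 2.72], [-0.95, 1.95], [-1.27, 1.35], [-1.78, 2.02], [-1.46, 1.47], [-3.14, 3.14]. Speed limits (rad/s): [2.39, 2.39, 3.01, 3.14, 3.14, 3.14].

## Interface

Orientations are given as a rotation vector (axis times angle).
In Python, from bench import arm, imaging gives the robot as it stands. The module is installed in compiled form; this text tells all that it offers.
- The arm moves only by the tool play_rows, never from a script. Its argument "steps" is text: rows parted by semicolons, each of 4 numbers parted by spaces: the shift along the tool's x, y, z in cm, then the turn about the tool's z in degrees. A call has 1 to 12 rows; each row is the pose to reach, as a shift and turn from the pose commanded when the call began, along the tool's axes at that moment; what a row does not reach only later rows make up. A row lasts 1/10 s, in which the tool goes at most 50 mm and 8.59 degrees, less where a joint would pass 70% of its speed; a pose out of reach is approached as far as the arm can. A call with a gripper value outside its range is refused whole. "jaw" is the opening, from 0 (shut) to 1 (fully open), set as the call begins (left out, the last holds). The fingers move at their own pace and stop on an object; "newtons" is the grip in N (left out, the last holds). Time passes only in rows, so rows that repeat a pose let the fingers close. It gives the time, the measured TCP pose, the force, the opening and the grip force at its end, in the units of the state.
- arm.get_state(): the state, without advancing time (a new reading comes with each control period).
- imaging.get_image(name): name is "scene" or "top"; returns (picture, depth): 400x640x3 uint8, red, green, blue; 400x640 float32, m along the optical axis (not along the pixel's ray), 0 where there is no reading.
- imaging.calibration(name): a dict with "K" (3x3 intrinsics, pixels), "T" (4x4, takes a point from camera to world coordinates). Camera axes: x right, y down, z forward; pixel columns grow to the right and rows downward; lengths in m; the calibration is good to about 2 mm. A picture is of the moment at which its call begins. calibration takes no time and is no camera call.
- arm.close_job(): hands the job in; it is judged then, once.
The state is a dict: "time_s": time; "joint_positions": joint angles; "qd": joint speeds; "effort": joint torques, N m; "tool_pos": TCP position; "eef_rot": TCP orientation; "force": force on the tool from outside, world axes, zero at the start; "moment": the same for the moment, N m; "grip_width": finger opening in m; "gripper_force": force on a finger pad.
Only numpy, scipy, OpenCV 4.12 (cv2) and the standard library are available. Lean on these libraries where they do the work, as an engineer would, in place of code of your own. Each camera call takes 0.05 s, during which the arm holds its last target. There are 200 camera calls.

## Task

Slide the petri dish up the little ramp of the metal holder until it rests against the stop at the top. Then take the T-key that stands in the holder's lock, turn it gently back and forth with light downward pressure until it drops into its hidden slots, and turn it counter-clockwise (seen from above) until the cam arm has swung fully across behind the dish. Leave the key in the lock, still engaged, never force it, do not knock over or shove away the things standing round, and let go.

Things in the scene. Friction and masses are not known exactly. Their poses are not given: they have to be found in the camera images.
- dock: The fixed aluminium dish holder: a bed 215 x 83 mm with a flat landing, a ramp and two guide rails (4 to 10 mm high, 63 mm apart, outer edges at y = -36 and +36 mm); the lock stands at its left (+y). Origin: underside, on the channel's centre line; its x axis points up the ramp, y to the left of it, z up. The landing is 8 mm high, from x = -135 to -12 mm.
- ramp_foot (a point): Foot of the ramp, at x = -12, y = 0, z = 8 mm in the holder's frame. From here a smooth steel slope of 8 degrees climbs along the holder's x.
- top_stop (a point): Foot of the top stop's face on the centre line: top of the ramp, x = 68, z = 19 mm in the holder's frame. The stop stands 21 mm tall above the ramp. A dish resting against it has its centre at about x = 39 mm, y = 0 in the holder's frame.
- dish_center (a point): Centre (half-way up) of the clear petri dish, about 58 mm across, 15 mm tall, about 50 g; it lies loose on the landing between the rails. Pushed up the ramp it stays by friction where it is left. Push low on its rear edge, on the centre line.
- lock_mouth (a point): Centre of the lock's mouth: top of an upright steel tube, 40 mm outside, bore 27 mm, 62 mm above the worktop, 76 mm left of the channel's centre line. The lock's axis is vertical through it.
- rotor_face (a point): Centre of the rotor's upper face, hidden 27 mm down in the bore, 35 mm above the worktop. The rotor has a cross of four slots, 9 mm deep, 90 degrees apart, at a hidden angle: from the key's start the nearest lie 0.4 to 0.8 rad to one side, the next 0.75 to 1.2 rad to the other. The key's bit drops in within about 0.15 rad either side of the right angle.
- key_handle (a point): Centre of the T-key's handle: a level black bar 56 mm long (its x), 12 mm wide (its y), 20 mm tall. Not engaged it is 97 mm above the worktop and the key turns almost freely; engaged it is 9 mm lower (88 mm) and, after up to 0.2 rad of play, the key turns the cam along.
- key: The loose steel T-key (90 g) standing upright in the lock; origin at the underside of its four-armed cross bit, 62 mm below the handle's centre. A collar fits the bore with 1.5 mm play. Let go, it stays as it is and can be gripped anew. Press down with only 3 to 6 N in the search; above 90 N of contact force between key and lock it counts as forced.
- cam (a joint): Angle of the flat steel cam arm, 69 mm long, that turns about the lock's axis 18 mm above the worktop: 0 = open, beside the channel; grows counter-clockwise seen from above; at 0.9 square across the channel close behind a dish at the stop; end stop at 0.95. Stays where it is left (friction 0.08 N m); turned by the engaged key.
- timer: bystander: white square bench timer, 66 x 66 x 17 mm, origin under its centre
- bottle: bystander: small glass media bottle with an orange cap, 56 mm across, 104 mm tall, origin under its centre
- vial: bystander: small white vial with a white cap, 22 mm across, 54 mm tall, origin under its centre
Not all that is in view belongs to the job. Of the things that look like the key, the larger one is meant. Leave any red look-alike of the part that bears dish_center alone.

How it is judged:
On the way, in this order (a step that is already met when the one before it is completed fails the run):
1. the dish rests against the top stop (x of dish_center in the frame of dock above 0.035 m and z of dish_center in the frame of dock below 0.032 m), for 0.2 s.
2. the key has dropped into the slots of the rotor (height (world z) of key_handle below 0.091 m and horizontal distance between key_handle and lock_mouth below 0.01 m), for 0.2 s.
At the end, for the whole second after the job is handed in: The cam arm is swung to at least 0.78 rad, the dish lies on the ramp within about 5 mm of the top stop, and the key stands at rest in the lock, upright within 0.2 rad, still dropped in (handle centre lower than 91 mm), released (all of step 2 and value of joint cam above 0.78 rad and x of dish_center in the frame of dock above 0.034 m and z of dish_center in the frame of dock below 0.032 m and angle between key_handle's own z axis and vertical below 0.2 rad and angular speed of key below 0.2 rad/s); the robot touches nothing.
It fails at once if the key is forced against the lock (more than 90 N) (contact force between key and dock above 90 N).
It fails at once if a bystander is shoved 30 mm or knocked over (distance of any of timer, bottle, vial from where it was at the start of the episode above 0.03 m or angle between any of bottle, vial's own z axis and vertical above 0.6 rad).
It also fails if it takes over 54 s, if anything falls off the work surface, if the arm or the gripper's body presses on something with over 40 N, if the wrist force passes 120 N, or if a joint passes its speed limit or range.

## Working session

There is one attempt and no reset: what is moved stays moved. The work goes in short steps, Python scripts to look and compute and a tool call to move; the robot and the scene stay as the last step left them, time stands still between calls to the robot, and variables do not carry over. Pictures are saved under pics/ and viewed, at most 10 in all, crops included, and the job is handed in when it is done.

Besides the shell and the picture viewer there is one more tool, called after "Emit:" as name(argument=value, ...) on one line, values as JSON. play_rows: Moves the arm, as the interface text tells. Its arguments: {"type":"object","properties":{"steps":{"type":"string"},"jaw":{"type":"number"},"newtons":{"type":"number"}},"required":["steps"]}

```bash
mkdir -p pics
python3 - <<'E'
from bench import arm, imaging
import cv2,numpy as np
for n in("scene","top"):
    im,d=imaging.get_image(n);c=imaging.calibration(n)
    np.savez(f"pics/{n}.npz",im=im,d=d,**c)
    cv2.imwrite(f"pics/{n}0.png",im[:,:,::-1]);print(n,c["K"].round(1).tolist(),c["T"].round(3).tolist())
s=arm.get_state();print(s)
E
```

```text
scene [[435.7, 0.0, 319.3], [0.0, 435.7, 192.6], [0.0, 0.0, 1.0]] [[0.537, -0.461, 0.707, -0.15], [-0.844, -0.286, 0.454, -0.734], [-0.007, -0.84, -0.542, 0.569], [0.0, 0.0, 0.0, 1.0]]
top [[428.7, 0.0, 320.5], [0.0, 428.7, 204.9], [0.0, 0.0, 1.0]] [[0.011, -0.999, 0.042, 0.448], [-0.999, -0.012, -0.036, -0.314], [0.037, -0.042, -0.998, 0.945], [0.0, 0.0, 0.0, 1.0]]
{'time_s': 0.1, 'joint_positions': array([ 1.29596980e+00,  1.26356698e-01, -4.05426453e-02,  1.40537841e+00,
        2.72554178e-05,  1.57078243e+00]), 'qd': array([ 1.34549482e-03, -1.62003503e-03,  1.35222373e-03,  1.55125290e-05,
       -9.09149709e-04, -1.16785679e-03]), 'effort': array([-2.23549701e-03, -4.36904061e+01,  3.53607273e+01,  1.36162445e-02,
       -7.45397369e-05, -3.40362575e-06]), 'tool_pos': array([0.14236581, 0.50494221, 0.2305706 ]), 'eef_rot': array([-4.30285990e-01, -3.11175327e+00,  2.29904917e-03]), 'force': array([-0.22233308,  0.06034319,  0.16232064]), 'moment': array([-0.0092306 ,  0.02311766,  0.02494711]), 'gripper_force': 0.0, 'grip_width': 0.08549230015117683}
```

View pics/top0.png

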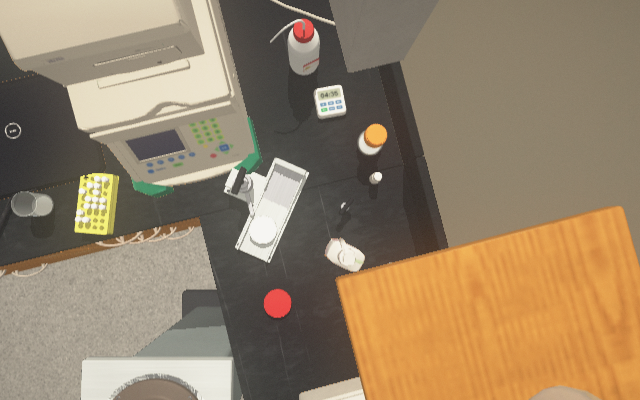

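View pics/scene0.png

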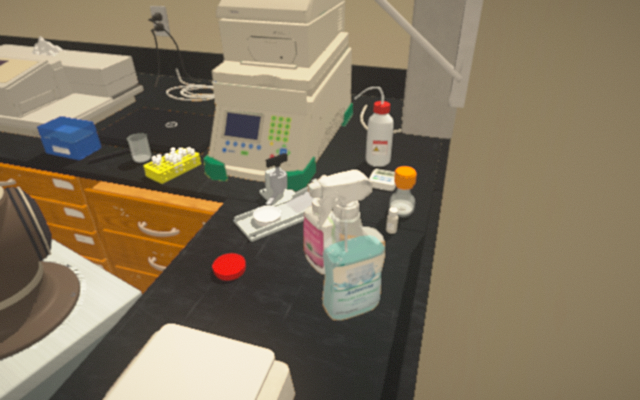

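The top view shows the dock at (245–308, 160–260), with its ramp pointing up and to the right. The clear dish is at (263,232), and the red look-alike at (277,303) stays untouched. There are two key candidates: the one in the lock at (240,182) and a small one at (345,208). The one in the lock is larger and stands in the holder, so I'll confirm it in a crop.

```bash
cat > h.py <<'E'
import numpy as np
def load(n):
    z=np.load(f"pics/{n}.npz");return z["im"],z["d"],z["K"],z["T"]
def ray(n,uv,zw):
    _,_,K,T=load(n);v=T[:3,:3]@np.linalg.inv(K)@np.array([uv[0],uv[1],1.]);o=T[:3,3]
    return o+v*(zw-o[2])/v[2]
def proj(n,p):
    _,_,K,T=load(n);c=T[:3,:3].T@(np.asarray(p)-T[:3,3]);q=K@c;return q[:2]/q[2]
def cloud(n):
    im,d,K,T=load(n);v,u=np.mgrid[:400,:640]
    P=np.stack([(u-K[0,2])/K[0,0]*d,(v-K[1,2])/K[1,1]*d,d],-1)@T[:3,:3].T+T[:3,3];P[d==0]=np.nan
    return P
E
python3 - <<'E'
import cv2,numpy as np
from h import *
a=load("top")[0][150:270,215:365][:,:,::-1];b=load("scene")[0][140:250,220:340][:,:,::-1]
a=cv2.resize(a,None,fx=5,fy=5,interpolation=2);b=cv2.resize(b,None,fx=5,fy=5,interpolation=2)
cv2.imwrite("pics/ca.png",a);cv2.imwrite("pics/cb.png",b)
P=cloud("top")
np.set_printoptions(linewidth=250)
print((P[160:262:4,225:310:4,2]*1000).round(0))
E
```

```text
[[ 45.  39.  36.  35.  35.  46.  45.  47.  41.  17.  -2.   1.   7.  38.  40.  -2.   0.  -1.  -1.   1.   2.  -1.]
 [ 32.  29.  31.  46.  44.  44.  45.  45.  21.   1.  -2.   4.  28.  16.  41.  41.  42.  19.   1.  -1.   1.   0.]
 [ 31.  32.  62.  46. 105. 106.  42.  24.   0.   1.  -2.   0.  25.  18.  17.  19.  40.  40.  40.  40.   2.   3.]
 [ 19.   1.  61.  59. 108. 100.  30.  11.   0.  -1.   2.   8.  14.  17.  17.  18.  18.  17.  40.  41.  42.   1.]
 [  4.  62.  64. 105. 105.  62.  61.  11.   9.   7.  -2.  27.   9.  17.  15.  14.  17.  18.  20.  17.   8.  -3.]
 [ -2.  62.  63. 107. 104.  60.  61.   8.   7.   9.  10.  14.  11.  14.  16.  17.  14.  15.  14.  29.   7.   0.]
 [ 61.  61.  61. 106.  66.  58.  63.   7.   8.   9.  22.  13.  11.  15.  16.  15.  15.  15.  18.   5.   0.  -1.]
 [  7.   9. 105. 104.  37.  66.  55.   6.   9.   9.  14.  10.  11.  12.   9.  14.  13.  16.  24.   6.   1.  -2.]
 [ -1.   7. 107.  99.  28.  32.  10.   3.   8.   5.   9.   5.   7.  13.   9.  13.  13.  14.  11.   2.   1.   0.]
 [ -1.  -3.   1.   5.  10.   9.  21.   7.   9.  12.   8.   7.   7.  11.  11.  11.  
[... 1138 characters left out ...]
   4.   0.  -1.   0.]
 [  4.   1.  -2.   1.  17.   6.   6.   8.  22.  26.  23.  24.   7.   8.   0.   3.   2.  -2.   0.  -1.  -3.   2.]
 [ -0.   0.   1.   8.   5.   9.   5.   9.   9.   6.   9.   8.  20.   5.  -0.  -1.  -1.   3.   3.  -2.  -1.  -3.]
 [  0.  -2.  -1.  18.   8.   6.   8.   7.   6.   5.   9.   6.   7.  -3.   1.  -3.   0.   0.  -2.   0.  -1.   2.]
 [  2.  -2.   1.  -2.  -1.  -0.   8.   7.   9.   9.  11.  21.   8.  -1.  -1.   2.   2.  -3.  -1.   1.   0.  -0.]
 [ -3.   1.  -1.   1.  -0.   1.   0.   1.   7.   6.   9.  10.  -1.   0.   0.  -1.   0.   3.  -1.   2.  -2.   0.]
 [  2.  -0.  -3.  -0.  -1.  -2.  -1.   3.  -3.  -4.  17.   8.  -0.   2.   1.   5.  -0.  -2.  -0.  -1.   0.  -1.]]
```

View pics/ca.png

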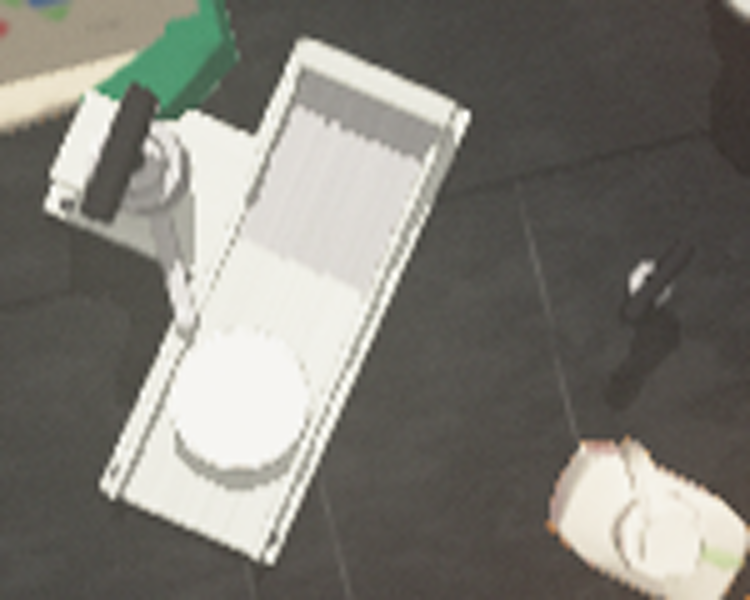

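View pics/cb.png

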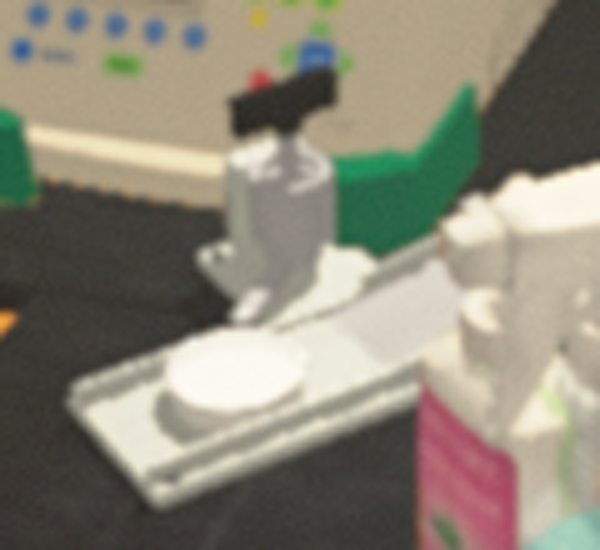

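The crops confirm it. The black T-key stands in the lock tube at top-view pixel (240,180), with its bar running up and to the right. The cam arm sits beside the channel, and the clear dish is on the landing. The small key at (345,207) is a decoy. Next I'll work out the frames.

Run:
```python
import cv2,numpy as np
from h import *
np.set_printoptions(suppress=True,precision=4)
px=lambda a,b:(a/5+215-.4,b/5+150-.4)
nl=ray("top",px(102,490),.01);nr=ray("top",px(270,563),.01)
fl=ray("top",px(300,38),.040);fr=ray("top",px(469,110),.040)
print("corners",nl,nr,fl,fr,np.linalg.norm(nl-nr),np.linalg.norm(fl-fr),np.linalg.norm((nl-fl)[:2]),np.linalg.norm((nr-fr)[:2]))
for a,b in((nl,fl),(nr,fr)):print("yaw",np.arctan2(*(b-a)[1::-1]))
d=fr-fl;print("yaw from stop",np.arctan2(d[1],d[0])+np.pi/2); d=nr-nl;print(np.arctan2(d[1],d[0])+np.pi/2)
P=cloud("top");im=load("top")[0]
roi=np.zeros((400,640),bool);roi[150:270,220:320]=1
Z=P[...,2]
m=(roi&(Z>.095)&(Z<.115)&(im.max(2)<90)).astype(np.uint8)
pts=np.argwhere(m)[:,::-1].astype(np.float32);r=cv2.minAreaRect(pts);print("handle",r,len(pts))
Q=np.array([ray("top",p,.107) for p in cv2.boxPoints(r)]);c=Q.mean(0);print(c,Q)
q=P[m>0];q=q-q.mean(0);w=np.linalg.svd(q[:,:2],full_matrices=False)[2][0];print("handle yaw",np.arctan2(w[1],w[0]))
# same in scene: dark handle
ims=load("scene")[0];Ps=cloud("scene");ms=(ims.max(2)<90)&(Ps[...,2]>.085)&(Ps[...,2]<.115)&(np.hypot(Ps[...,0]-c[0],Ps[...,1]-c[1])<.05)
print("scene handle",Ps[ms].mean(0),ms.sum(), "proj",proj("scene",[c[0],c[1],.097]),np.argwhere(ms).mean(0)[::-1])
# dish: top ring
yaw=np.arctan2(*((fl+fr-nl-nr))[1::-1]);print("yaw",yaw)
m=roi&(Z>.0195)&(Z<.029);m[:212]=0
m=cv2.morphologyEx(m.astype(np.uint8),cv2.MORPH_OPEN,np.ones((4,4)))
k=max(cv2.findContours(m,0,1)[0],key=cv2.contourArea);e=cv2.minEnclosingCircle(k);print("dish",e,cv2.fitEllipse(k),ray("top",e[0],.023))
# tube top ring
m=roi&(Z>.055)&(Z<.068)&(im.min(2)>100);p=P[m];print("tube n",len(p),p.min(0),p.max(0))
```

```text
corners [ 0.3926 -0.1643  0.01  ] [ 0.3618 -0.2371  0.01  ] [ 0.5857 -0.2487  0.04  ] [ 0.5562 -0.3206  0.04  ] 0.07905256595390114 0.07767054366146028 0.21075660229157983 0.2116121376845883
yaw -0.412101004660807
yaw -0.4055015487813881
yaw from stop -0.3896970941891227
-0.4008544396342002
handle ((238.53106689453125, 180.424560546875), (6.309568405151367, 27.4683780670166), 22.380136489868164) 167
[ 0.5289 -0.1842  0.107 ] [[ 0.5062 -0.1689  0.107 ]
 [ 0.5561 -0.1882  0.107 ]
 [ 0.5516 -0.1996  0.107 ]
 [ 0.5017 -0.1803  0.107 ]]
handle yaw 2.7877604776597646
scene handle [ 0.5254 -0.1863  0.0992] 169 proj [276.7255 160.1071] [276.4379 160.1183]
yaw -0.408794592882976
dish ((263.4696960449219, 229.89772033691406), 14.080626487731934) ((263.47265625, 229.9111785888672), (25.769533157348633, 26.757429122924805), 174.51284790039062) [ 0.4316 -0.2262  0.023 ]
tube n 381 [ 0.5113 -0.2026  0.0551] [ 0.5973 -0.1373  0.068 ]
```

```bash
cat >> h.py <<'E'
YAW=-.409;O=np.array([.4993,-.2536]);U=np.array([np.cos(YAW),np.sin(YAW)]);V=np.array([-U[1],U[0]])
def D(x,y): return O+x*U+y*V
def go(p,yaw,s):
    from scipy.spatial.transform import Rotation as R
    r=R.from_rotvec(s["eef_rot"]).as_matrix();x=r[:,0];cur=np.arctan2(x[1],x[0])
    d=r.T@(np.array(p)-s["tool_pos"])*100
    t=-(yaw-cur+np.pi)%(2*np.pi); t=(cur-yaw+np.pi)%(2*np.pi)-np.pi
    return d.round(2),np.degrees(t).round(1)
E
python3 - <<'E'
from bench import arm
from h import *
s=arm.get_state()
p=D(-.126,0);print(p,go([*p,.14],YAW+np.pi,s),"down to z .015")
for n in("top","scene"):
    P=cloud(n).reshape(-1,3)
    for nm,c,z in(("key",[.5289,-.1842],.07),("key",[.5289,-.1842],.14),("push0",D(-.126,0),.08),("push1",D(0,0),.08)):
        for zz in(z,):
            q=P[P[:,2]>zz];r=np.hypot(*(q[:,:2]-c).T);o=(r>.035)&(r<.13);a=np.degrees(np.arctan2(*(q[o,:2]-c).T[::-1]))
            i=np.argsort(r[o])[:400:80];print(n,nm,zz,o.sum(),[(int(a[j]),round(r[o][j],3),round(q[o][j,2],3)) for j in i])
E
```

```text
[ 0.38369261 -0.20349081] (array([-42.45, -61.62,   9.15]), np.float64(7.7)) down to z .015
top key 0.07 3264 [(11, np.float64(0.071), np.float64(0.07)), (26, np.float64(0.078), np.float64(0.079)), (-4, np.float64(0.082), np.float64(0.074)), (4, np.float64(0.085), np.float64(0.09)), (-1, np.float64(0.087), np.float64(0.087))]
top key 0.14 1165 [(17, np.float64(0.115), np.float64(0.172)), (14, np.float64(0.116), np.float64(0.191)), (9, np.float64(0.116), np.float64(0.202)), (2, np.float64(0.117), np.float64(0.174)), (2, np.float64(0.118), np.float64(0.176))]
top push0 0.08 26 [(11, np.float64(0.123), np.float64(0.107))]
top push1 0.08 213 [(65, np.float64(0.07), np.float64(0.083)), (50, np.float64(0.076), np.float64(0.108)), (55, np.float64(0.081), np.float64(0.107))]
scene key 0.07 3203 [(6, np.float64(0.07), np.float64(0.071)), (28, np.float64(0.08), np.float64(0.084)), (-6, np.float64(0.083), np.float64(0.081)), (15, np.float64(0.086), np.float64(0.096)), (28, np.float64(0.089), np.float64(0.096))]
scene key 0.14 1442 [(18, np.float64(0.11), np.float64(0.169)), (17, np.float64(0.114), np.float64(0.219)), (9, np.float64(0.115), np.float64(0.208)), (20, np.float64(0.116), np.float64(0.173)), (8, np.float64(0.117), np.float64(0.208))]
scene push0 0.08 50 [(12, np.float64(0.12), np.float64(0.093))]
scene push1 0.08 231 [(68, np.float64(0.068), np.float64(0.086)), (75, np.float64(0.073), np.float64(0.102)), (71, np.float64(0.076), np.float64(0.107))]
```

Emit:
play_rows(steps="-42.5 -61.6 0 7.7;-42.5 -61.6 0 7.7;-42.5 -61.6 0 7.7;-42.5 -61.6 0 7.7;-42.5 -61.6 0 7.7;-42.5 -61.6 0 7.7;-42.5 -61.6 0 7.7;-42.5 -61.6 0 7.7;-42.5 -61.6 0 7.7;-42.5 -61.6 0 7.7;-42.5 -61.6 0 7.7;-42.5 -61.6 0 7.7", jaw=0, newtons=20)

```text
time_s: 1.3
tool_pos: [0.3362, -0.0648, 0.2314]
eef_rot: [0.639, 3.075, 0.0]
force: [1.2, -0.1, 0.5]
grip_width: 0.0001
gripper_force: 0.0
```

```bash
cat > st.py <<'E'
from bench import arm
from h import *
import sys
def show(x,y,z,yaw=YAW+np.pi):
    s=arm.get_state();w=s["tool_pos"];e=w[:2]-O
    print("t",round(s["time_s"],2),"pos",w.round(4),"dock",(e@U).round(4),(e@V).round(4),"F",s["force"].round(1),"->",go([*D(x,y),z],yaw,s))
if __name__=="__main__": show(*map(float,sys.argv[1:]))
E
python3 st.py -.126 0 .015
```

```text
t 1.3 pos [ 0.3362 -0.0648  0.2314] dock -0.2247 0.1084 F [ 1.2 -0.1  0.5] -> (array([ -9.87, -10.84,  21.64]), np.float64(-0.1))
```

Emit:
play_rows(steps="-8 -9 0 0;-8 -9 5 0;-8 -9 10 0;-8 -9 15 0;-8 -9 17 0;-8 -9 17 0;-8 -9 17 0")

```text
time_s: 2.0
tool_pos: [0.3734, -0.1766, 0.0615]
eef_rot: [-0.638, -3.074, -0.001]
force: [0.5, -0.5, 1.3]
grip_width: -0.0002
gripper_force: 0.0
```

```bash
python3 st.py -.126 0 .015
```

```text
t 2.0 pos [ 0.3734 -0.1766  0.0615] dock -0.1461 0.0206 F [ 0.5 -0.5  1.3] -> (array([-2.02, -2.06,  4.65]), np.float64(-0.0))
```

Emit:
play_rows(steps="-2 -2.1 2 0;-2 -2.1 4 0;-2 -2.1 4.6 0;-2 -2.1 4.6 0")

```text
time_s: 2.4
tool_pos: [0.3846, -0.2041, 0.0167]
eef_rot: [0.637, 3.075, -0.0]
force: [0.5, 0.4, -0.4]
grip_width: 0.0002
gripper_force: 0.0
```

```bash
python3 st.py 0.0 0 .015
```

```text
t 2.4 pos [ 0.3846 -0.2041  0.0167] dock -0.1249 -0.0002 F [ 0.5  0.4 -0.4] -> (array([-1.249e+01,  1.000e-02,  1.800e-01]), np.float64(0.0))
```

Next, push the dish gently along −x of the tool, about 1 cm per row, while watching the force.

Emit:
play_rows(steps="-1 0 0.2 0;-2 0 0.2 0;-3 0 0.2 0;-4 0 0.2 0;-5 0 0.2 0;-6 0 0.2 0;-7 0 0.2 0;-8 0 0.2 0;-9 0 0.2 0;-10 0 0.2 0;-10.7 0 0.2 0;-11.2 0 0.2 0")

```text
time_s: 3.6
tool_pos: [0.4872, -0.2489, 0.0132]
eef_rot: [-0.638, -3.076, -0.0]
force: [-1.4, 0.3, 1.4]
grip_width: 0.0002
gripper_force: 0.6
```

```bash
python3 st.py 0.0 0 .015
python3 - <<'E'
from bench import imaging
import cv2
for n in("scene","top"):
    im,d=imaging.get_image(n)
    cv2.imwrite("pics/%s1.png"%n,im[:,:,::-1])
a=cv2.imread("pics/top1.png")[150:270,215:335];b=cv2.imread("pics/scene1.png")[130:250,220:340]
cv2.imwrite("pics/c1.png",cv2.resize(cv2.hconcat([a,b]),None,fx=3.3,fy=3.3,interpolation=2))
E
```

```text
t 3.6 pos [ 0.4872 -0.2489  0.0132] dock -0.0129 -0.0005 F [-1.4  0.3  1.4] -> (array([-1.29,  0.05, -0.18]), np.float64(-0.0))
```

View pics/c1.png

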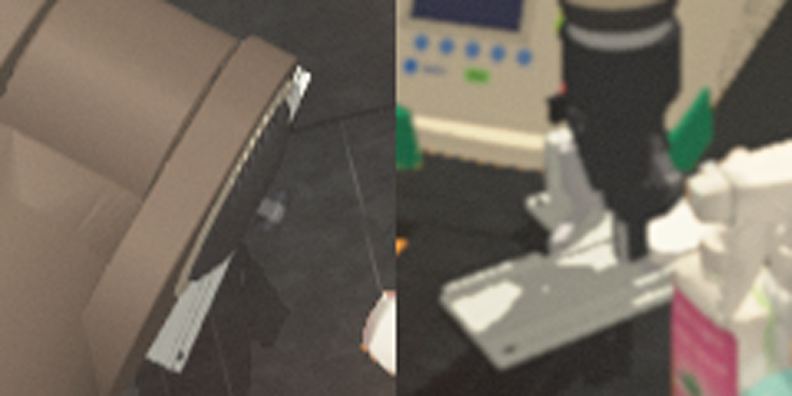

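The dish is being pushed ahead of the fingers. I'll go the last stretch slowly and lift 2 mm.

Emit:
play_rows(steps="-0.3 0 -0.2 0;-0.6 0 -0.2 0;-0.9 0 -0.2 0;-1.1 0 -0.2 0;-1.2 0 -0.2 0;-1.2 0 -0.2 0")

```text
time_s: 4.3
tool_pos: [0.4979, -0.2535, 0.0153]
eef_rot: [0.638, 3.076, -0.0]
force: [-1.2, -0.6, -0.1]
grip_width: -0.0001
gripper_force: 0.1
```

```bash
python3 st.py 0.0 0 .015
```

```text
t 4.3 pos [ 0.4979 -0.2535  0.0153] dock -0.0013 -0.0005 F [-1.2 -0.6 -0.1] -> (array([-0.13,  0.05,  0.03]), np.float64(-0.0))
```

Emit:
play_rows(steps="-0.1 0 0 0;-0.2 0 0 0;-0.3 0 0 0;-0.3 0 0 0")

```text
time_s: 4.7
tool_pos: [0.5007, -0.2547, 0.0153]
eef_rot: [0.638, 3.076, -0.0]
force: [-0.8, -0.0, -0.1]
grip_width: -0.0002
gripper_force: 0.3
```

Emit:
play_rows(steps="-0.1 0 0 0;-0.2 0 0 0;-0.3 0 0 0;-0.3 0 0 0")

```text
time_s: 5.1
tool_pos: [0.5016, -0.2551, 0.0151]
eef_rot: [-0.638, -3.073, -0.001]
force: [-7.0, 3.3, 5.6]
grip_width: -0.0001
gripper_force: 3.8
```

The force rose to 8 N, so the dish is at the stop. Back off, lift, and look again.

Emit:
play_rows(steps="1 0 0 0;3 0 0 0;4 0 -3 0;4 0 -8 0;4 0 -13 0;8 10 -15 0;10 15 -15 0;12 20 -15 0;12 20 -15 0;12 20 -15 0", jaw=0.5)

```text
time_s: 6.1
tool_pos: [0.4726, -0.0211, 0.1659]
eef_rot: [0.632, 3.076, 0.002]
force: [-0.5, -0.7, 0.1]
grip_width: 0.0428
gripper_force: 0.0
```

Run:
```python
from bench import arm,imaging
import cv2
from h import *
for n in("scene","top"):
    im,d=imaging.get_image(n);c=imaging.calibration(n);np.savez(f"pics/{n}.npz",im=im,d=d,**c)
P=cloud("top");im=load("top")[0];Z=P[...,2]
e=P[...,:2]-O;dx=e@U;dy=e@V
m=(abs(dy)<.03)&(dx>-.02)&(dx<.066)&(Z<.05)&(Z>.008+np.maximum(dx+.012,0)*.1405+.009)
print("dish mean dock",dx[m].mean(),dy[m].mean(),Z[m].mean(),np.percentile(dx[m],[2,98]),m.sum())
m=(np.hypot(e[...,0]-.0296,e[...,1]-.0694)<.04)&(Z>.095)&(Z<.115)&(im.max(2)<90)
r=cv2.minAreaRect(np.argwhere(m)[:,::-1].astype(np.float32));Q=np.array([ray("top",p,.107) for p in cv2.boxPoints(r)]);c=Q.mean(0)
print("key",c,r,Q[:,:2])
b=load("scene")[0][130:250,200:360];a=load("top")[0][150:270,215:335]
cv2.imwrite("pics/c2.png",cv2.resize(cv2.hconcat([a,b])[:,:,::-1],None,fx=2.8,fy=2.8,interpolation=2))
s=arm.get_state();print(s["tool_pos"],s["time_s"],s["joint_positions"].round(2))
```

```text
dish mean dock 0.04003175894066533 -0.0008137992004341709 0.029923741858755105 [0.01450147 0.06432517] 592
key [ 0.52901212 -0.18406296  0.107     ] ((238.44102478027344, 180.365966796875), (6.472254753112793, 27.494138717651367), 21.250505447387695) [[ 0.5060362  -0.16901159]
 [ 0.5564055  -0.18734907]
 [ 0.55198798 -0.19913657]
 [ 0.50161882 -0.18075459]]
[ 0.47282898 -0.02240289  0.16565603] 6.2 [-0.05  0.04 -0.28  1.25  0.    0.36]
```

View pics/c2.png

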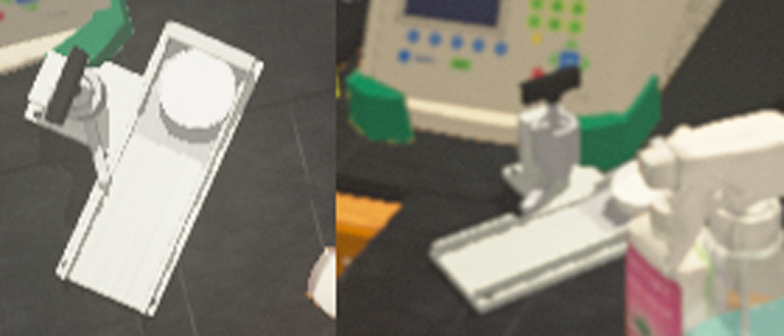

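The dish is at dock x = 40 mm, against the stop in the crop. The key is unchanged at (0.529, −0.184) with yaw −0.35. Next I'll move to the key.

Run:
```python
from bench import arm
from h import *
print(go([.529,-.184,.08],-.35+np.pi,arm.get_state()))
```

```text
(array([-11.52, -12.65,   8.57]), np.float64(-3.1))
```

Emit:
play_rows(steps="-5 -5 0 -3.1;-9 -10 0 -3.1;-11.5 -12.7 0 -3.1;-11.5 -12.7 0 -3.1;-11.5 -12.7 0 -3.1;-11.5 -12.7 3 -3.1;-11.5 -12.7 5 -3.1;-11.5 -12.7 5 -3.1")

```text
time_s: 7.0
tool_pos: [0.5253, -0.1864, 0.1124]
eef_rot: [-0.555, -3.087, -0.001]
force: [0.0, 0.2, -0.3]
grip_width: 0.0426
gripper_force: 0.0
```

Run:
```python
from bench import arm
from h import *
s=arm.get_state();print(s["tool_pos"],s["time_s"],go([.529,-.184,.08],-.35+np.pi,s))
```

```text
[ 0.52534938 -0.18639464  0.11240493] 7.0 (array([-0.28,  0.35,  3.24]), np.float64(-0.3))
```

Emit:
play_rows(steps="-0.3 0.3 0 0;-0.3 0.3 1.2 0;-0.3 0.3 2.4 0;-0.3 0.3 3.2 0;-0.3 0.3 3.2 0;-0.3 0.3 3.2 0")

```text
time_s: 7.6
tool_pos: [0.5314, -0.185, 0.0831]
eef_rot: [-0.555, -3.092, -0.0]
force: [0.5, 0.7, -0.1]
grip_width: 0.043
gripper_force: 0.0
```

Run:
```python
from bench import arm
from h import *
s=arm.get_state();print(s["tool_pos"],s["time_s"],s["force"],go([.529,-.184,.08],-.35+np.pi,s))
```

```text
[ 0.53135387 -0.18503522  0.08307775] 7.6 [ 0.46486936  0.66725753 -0.13224157] (array([0.26, 0.02, 0.31]), np.float64(-0.3))
```

Emit:
play_rows(steps="0.2 0 0.2 0;0.2 0 0.3 0;0.2 0 0.3 0")

```text
time_s: 7.9
tool_pos: [0.5297, -0.1845, 0.0804]
eef_rot: [0.555, 3.092, -0.0]
force: [0.7, -0.4, 0.4]
grip_width: 0.0425
gripper_force: 0.0
```

Emit:
play_rows(steps="0 0 0 0;0 0 0 0;0 0 0 0;0 0 0 0;0 0 0 0;0 0 0 0", jaw=0, newtons=25)

```text
time_s: 8.5
tool_pos: [0.5298, -0.1844, 0.0804]
eef_rot: [0.555, 3.092, 0.0]
force: [-0.1, 0.3, 0.9]
grip_width: 0.013
gripper_force: 24.3
```

Run:
```python
from bench import arm
from h import *
s=arm.get_state();print(s["tool_pos"],s["time_s"],s["force"],s["moment"],s["joint_positions"].round(3),go([.529,-.184,.08],-.35+np.pi,s))
```

```text
[ 0.52982338 -0.18439785  0.08041803] 8.5 [-0.07460445  0.34650538  0.88715776] [ 0.14428275 -0.04510613  0.01654714] [-0.335  0.234 -0.242  1.094  0.     0.02 ] (array([0.09, 0.01, 0.04]), np.float64(-0.3))
```

Gripped at 13 mm. Turning counter-clockwise reaches a slot within 1.2 rad whichever side is nearer, so I'll press lightly first.

Emit:
play_rows(steps="0 0 0.05 0;0 0 0.1 0;0 0 0.15 0;0 0 0.15 0")

```text
time_s: 8.9
tool_pos: [0.5303, -0.1845, 0.08]
eef_rot: [0.554, 3.09, -0.0]
force: [-0.5, 1.6, 7.5]
grip_width: 0.0129
gripper_force: 24.5
```

Emit:
play_rows(steps="0 0 -0.04 -4;0 0 -0.04 -8;0 0 -0.04 -12;0 0 -0.04 -15")

```text
time_s: 9.3
tool_pos: [0.5302, -0.1844, 0.0801]
eef_rot: [0.142, 3.137, -0.0]
force: [-0.4, 1.3, 6.5]
grip_width: 0.0128
gripper_force: 24.3
```

Emit:
play_rows(steps="0 0 0 -3;0 0 0 -6;0 0 0 -9;0 0 0 -9")

```text
time_s: 9.7
tool_pos: [0.5302, -0.1843, 0.0801]
eef_rot: [-0.102, 3.138, 0.0]
force: [0.2, 2.3, 5.5]
grip_width: 0.0126
gripper_force: 24.4
```

Emit:
play_rows(steps="0 0 0 -4;0 0 0 -8;0 0 0 -10;0 0 0 -10")

```text
time_s: 10.1
tool_pos: [0.5303, -0.1841, 0.08]
eef_rot: [-0.375, 3.117, 0.0]
force: [0.8, 2.6, 5.5]
grip_width: 0.0129
gripper_force: 24.5
```

Emit:
play_rows(steps="0 0 0 -4;0 0 0 -8;0 0 0 -10;0 0 0 -10")

```text
time_s: 10.5
tool_pos: [0.5302, -0.184, 0.0798]
eef_rot: [-0.644, 3.073, 0.001]
force: [0.4, 2.5, 5.0]
grip_width: 0.0126
gripper_force: 24.8
```

Emit:
play_rows(steps="0 0 0 -4;0 0 0 -8;0 0 0 -10;0 0 0 -10")

```text
time_s: 10.9
tool_pos: [0.5298, -0.184, 0.0789]
eef_rot: [-0.909, 3.007, 0.001]
force: [1.6, 3.5, 0.2]
grip_width: 0.0128
gripper_force: 24.8
```

Emit:
play_rows(steps="0 0 0 -4;0 0 0 -8;0 0 0 -10;0 0 0 -10")

```text
time_s: 11.3
tool_pos: [0.5295, -0.1842, 0.0787]
eef_rot: [1.166, -2.917, -0.001]
force: [0.8, 2.0, -0.2]
grip_width: 0.013
gripper_force: 24.4
```

The force vanished and z dropped, so the bit is in. Next I'll lower it gently.

Emit:
play_rows(steps="0 0 0.1 0;0 0 0.2 0;0 0 0.3 0;0 0 0.3 0")

```text
time_s: 11.7
tool_pos: [0.5297, -0.1845, 0.0761]
eef_rot: [1.167, -2.917, 0.0]
force: [2.1, 1.5, -0.9]
grip_width: 0.0127
gripper_force: 24.4
```

Emit:
play_rows(steps="0 0 0.1 0;0 0 0.2 0;0 0 0.3 0;0 0 0.4 0;0 0 0.4 0")

```text
time_s: 12.2
tool_pos: [0.5296, -0.1845, 0.072]
eef_rot: [1.168, -2.916, 0.0]
force: [1.1, 0.1, -1.2]
grip_width: 0.0128
gripper_force: 24.3
```

Emit:
play_rows(steps="0 0 0.05 0;0 0 0.1 0;0 0 0.1 0;0 0 0.1 0")

```text
time_s: 12.6
tool_pos: [0.5297, -0.1845, 0.0714]
eef_rot: [-1.168, 2.916, -0.0]
force: [-0.3, 2.4, 1.6]
grip_width: 0.0129
gripper_force: 24.7
```

Seated: z fell 9 mm to 71.4 mm. Next, turn the cam while watching the moment.

Emit:
play_rows(steps="0 0 -0.03 -4;0 0 -0.03 -8;0 0 -0.03 -12;0 0 -0.03 -16;0 0 -0.03 -20;0 0 -0.03 -24;0 0 -0.03 -24")

```text
time_s: 13.3
tool_pos: [0.53, -0.1845, 0.0716]
eef_rot: [-1.749, 2.609, -0.001]
force: [3.1, 0.8, 1.3]
grip_width: 0.0127
gripper_force: 24.3
```

```bash
python3 -c "
from bench import arm
s=arm.get_state();print(s['moment'],s['force'],s['joint_positions'])"
```

```text
[ 0.23076289 -0.54382807 -0.06428871] [3.05997696 0.7744258  1.34840345] [-3.35020466e-01  2.39408275e-01 -2.56066891e-01  1.07466391e+00
  6.15589056e-05 -1.51591849e+00]
```

Emit:
play_rows(steps="0 0 0 -4;0 0 0 -8;0 0 0 -12;0 0 0 -14;0 0 0 -14")

```text
time_s: 13.8
tool_pos: [0.5301, -0.1845, 0.0716]
eef_rot: [-2.052, 2.378, -0.001]
force: [2.7, 0.8, -0.1]
grip_width: 0.0129
gripper_force: 24.3
```

```bash
python3 -c "
from bench import arm
s=arm.get_state();print(s['moment'],s['force'],s['joint_positions'])"
```

```text
[ 0.31617064 -0.79814579 -0.0959462 ] [ 2.66852676  0.83103679 -0.05027247] [-3.34997151e-01  2.39389052e-01 -2.55947125e-01  1.07455969e+00
  1.74154791e-04 -1.75866126e+00]
```

Emit:
play_rows(steps="0 0 0 -4;0 0 0 -8;0 0 0 -8")

```text
time_s: 14.1
tool_pos: [0.5301, -0.1844, 0.0716]
eef_rot: [-2.213, 2.229, -0.001]
force: [3.9, 1.3, 0.3]
grip_width: 0.0129
gripper_force: 24.3
```

Run:
```python
from bench import arm,imaging
import cv2,numpy as np
s=arm.get_state();print(s['moment'],s['force'],s['joint_positions'][5],s["tool_pos"])
for n in("scene",):
    im,d=imaging.get_image(n);cv2.imwrite("pics/c3.png",cv2.resize(im[130:250,200:360,::-1],None,fx=4,fy=4,interpolation=2))
```

```text
[ 0.34743313 -0.82607223 -0.08854743] [3.89236374 1.28398346 0.27266482] -1.8982120468364796 [ 0.53012193 -0.18441754  0.07162918]
```

View pics/c3.png

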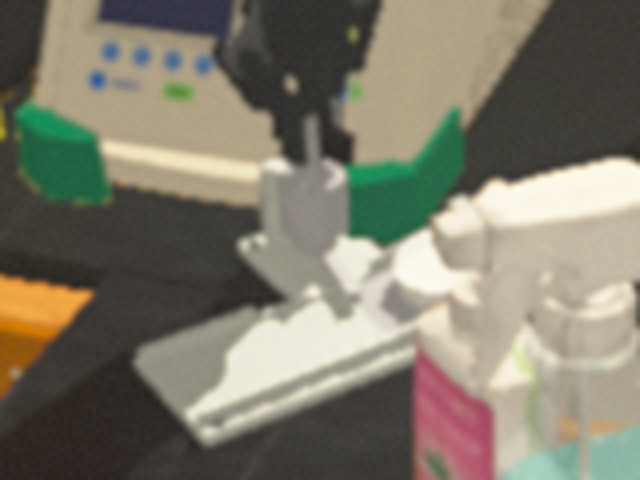

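The cam arm tip at (345,300) in the crop is out over the channel but not yet square. I'll keep turning in small steps.

Emit:
play_rows(steps="0 0 0 -3;0 0 0 -6;0 0 0 -6")

```text
time_s: 14.45
tool_pos: [0.5301, -0.1844, 0.0716]
eef_rot: [-2.326, 2.111, -0.001]
force: [4.3, 1.0, -0.3]
grip_width: 0.0127
gripper_force: 24.4
```

```bash
python3 -c "
from bench import arm
s=arm.get_state();print(s['moment'],s['force'],s['joint_positions'][5])"
```

```text
[ 0.41842291 -0.91768041 -0.11181968] [ 4.27230072  0.96079065 -0.34219237] -2.0023920292779818
```

Emit:
play_rows(steps="0 0 0 -3;0 0 0 -5;0 0 0 -5")

```text
time_s: 14.75
tool_pos: [0.53, -0.1843, 0.0716]
eef_rot: [-2.415, 2.008, -0.001]
force: [3.7, 1.4, 1.2]
grip_width: 0.013
gripper_force: 24.4
```

```bash
python3 -c "
from bench import arm
s=arm.get_state();print(s['moment'],s['force'],s['joint_positions'][5])"
```

```text
[ 0.4435593  -1.05329154 -0.06882541] [3.72210421 1.40899626 1.22749672] -2.0893596676360673
```

Emit:
play_rows(steps="0 0 0 -2;0 0 0 -4;0 0 0 -4")

```text
time_s: 15.05
tool_pos: [0.53, -0.1843, 0.0716]
eef_rot: [-2.484, 1.922, -0.001]
force: [4.0, 2.9, 0.1]
grip_width: 0.0128
gripper_force: 24.4
```

```bash
cat > v.py <<'E'
from bench import arm,imaging
import cv2,sys
s=arm.get_state();print(s['time_s'],s['moment'],s['force'],s['joint_positions'][5],s["tool_pos"])
im,d=imaging.get_image("scene");cv2.imwrite(sys.argv[1],cv2.resize(im[130:250,200:360,::-1],None,fx=4,fy=4,interpolation=2))
E
python3 v.py pics/c4.png
```

```text
15.05 [ 0.59153939 -1.06590779 -0.09090254] [4.02493871 2.87662009 0.07162557] -2.1592882595482576 [ 0.52997315 -0.18429771  0.07162335]
```

View pics/c4.png

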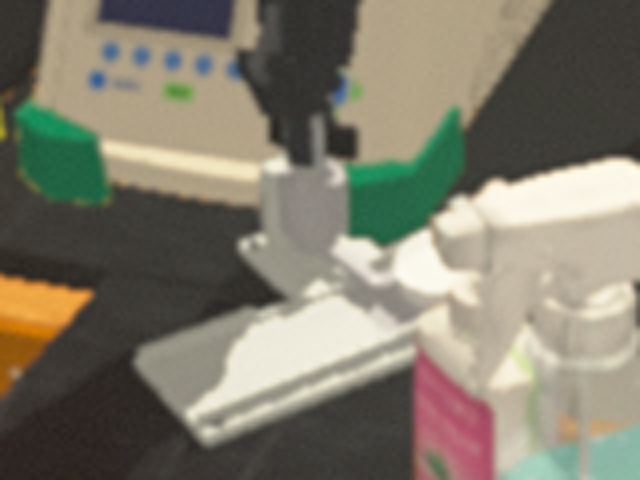

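Run:
```python
from h import *
for uv in((400,322),(382,326),(352,268)):
    p=ray("scene",(uv[0]/4+200,uv[1]/4+130),.02)[:2];e=p-np.array([.5295,-.1842]);a=np.arctan2(e@V,e@U)
    print(p,e@U,e@V,"cam",a+np.pi/2+.9)
```

```text
[ 0.48259144 -0.27724627] -0.006035741592941797 -0.1040268765720294 cam 0.842043994175446
[ 0.47428965 -0.27106402] -0.016111418352493356 -0.10165610619204607 cam 0.7428179483366325
[ 0.51222134 -0.22344036] -0.0002479246707709239 -0.042875359532804996 cam 0.8942176133270127
```

Emit:
play_rows(steps="0 0 0 -2;0 0 0 -3;0 0 0 -3")

```text
time_s: 15.4
tool_pos: [0.5299, -0.1846, 0.0717]
eef_rot: [2.535, -1.856, 0.001]
force: [3.8, 0.6, 1.5]
grip_width: 0.0126
gripper_force: 29.2
```

```bash
python3 -c "
from bench import arm
s=arm.get_state();print(s['moment'],s['force'],s['joint_positions'][5])"
```

```text
[ 0.2759926  -1.10309907 -0.16916174] [3.83118398 0.61305565 1.47131078] -2.2126368028316308
```

Emit:
play_rows(steps="0 0 0 -1;0 0 0 -2;0 0 0 -2")

```text
time_s: 15.7
tool_pos: [0.5299, -0.1845, 0.0717]
eef_rot: [-2.568, 1.81, -0.001]
force: [4.5, 1.5, 0.8]
grip_width: 0.0131
gripper_force: 34.5
```

```bash
python3 -c "
from bench import arm
s=arm.get_state();print(s['moment'],s['force'],s['joint_positions'][5])"
```

```text
[ 0.25359216 -1.23809176 -0.41400255] [4.5298357  1.50225081 0.82542634] -2.248858863340715
```

The moment jumped to 0.41 N m, so the cam is at its end stop. Relax within the play, release, then lift.

Emit:
play_rows(steps="0 0 0 2;0 0 0 4;0 0 0 4;0 0 0 4")

```text
time_s: 16.1
tool_pos: [0.5297, -0.1845, 0.0716]
eef_rot: [2.504, -1.897, 0.0]
force: [4.2, 1.1, 3.0]
grip_width: 0.0128
gripper_force: 25.9
```

Emit:
play_rows(steps="0 0 0 0;0 0 0 0;0 0 0 0;0 0 0 0;0 0 0 0", jaw=0.45)

```text
time_s: 16.6
tool_pos: [0.5293, -0.1844, 0.0712]
eef_rot: [2.503, -1.898, -0.001]
force: [0.6, 0.3, 0.0]
grip_width: 0.0387
gripper_force: 0.0
```

Emit:
play_rows(steps="0 0 -1 0;0 0 -2 0;0 0 -4 0;0 0 -7 0;0 0 -10 0;0 0 -12 0;0 0 -12 0")

```text
time_s: 17.3
tool_pos: [0.5314, -0.185, 0.196]
eef_rot: [-2.502, 1.897, -0.01]
force: [0.7, -0.3, -0.1]
grip_width: 0.0387
gripper_force: 0.0
```

Run:
```python
from bench import arm
from h import *
s=arm.get_state();print(s["tool_pos"],go([.38,-.02,.22],-.35+np.pi,s))
r=__import__("scipy.spatial.transform",fromlist=["Rotation"]).Rotation.from_rotvec(s["eef_rot"]).as_matrix()
print((r.T@[-.15,.16,0]*100).round(1))
```

```text
[ 0.53138168 -0.18503156  0.19598878] (array([-19.97,  10.11,  -2.54]), np.float64(125.7))
[-19.5  10.1  -0.1]
```

Emit:
play_rows(steps="-5 2.6 -1 0;-10 5 -2 0;-15 7.5 -2 0;-19.5 10 -2 0;-19.5 10 -2 0;-19.5 10 -2 0")

```text
time_s: 17.9
tool_pos: [0.3788, -0.0222, 0.2117]
eef_rot: [-2.506, 1.894, -0.0]
force: [1.1, -0.1, 0.4]
grip_width: 0.0384
gripper_force: 0.0
```

Run:
```python
from bench import arm,imaging
import cv2
from h import *
for n in("scene","top"):
    im,d=imaging.get_image(n);c=imaging.calibration(n);np.savez(f"pics/{n}.npz",im=im,d=d,**c)
P=cloud("top");im=load("top")[0];Z=P[...,2];e=P[...,:2]-O;dx=e@U;dy=e@V
m=(abs(dy)<.03)&(dx>.005)&(dx<.066)&(Z<.05)&(Z>.008+np.maximum(dx+.012,0)*.1405+.009)
print("dish",dx[m].mean(),dy[m].mean(),Z[m].mean(),m.sum())
m=(np.hypot(e[...,0]-.0296,e[...,1]-.0694)<.04)&(Z>.08)&(Z<.115)&(im.max(2)<90)
print("key top z",np.median(Z[m]),P[m].mean(0),m.sum())
b=load("scene")[0][130:250,200:360];a=load("top")[0][150:270,215:335]
cv2.imwrite("pics/c5.png",cv2.resize(cv2.hconcat([a,b])[:,:,::-1],None,fx=2.8,fy=2.8,interpolation=2))
```

```text
dish 0.03930657532683865 -0.0003867369287585636 0.029794167778575065 608
key top z 0.09692098868397575 [ 0.52861331 -0.18222635  0.09637255] 142
```

View pics/c5.png

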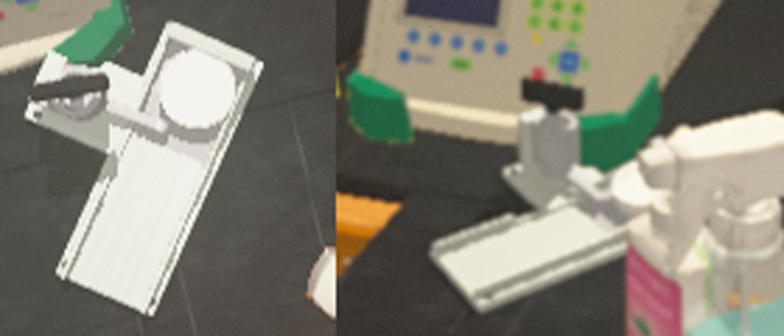

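The cam lies square across behind the dish, from (105,115) to (165,135) in the crop. The dish is at dock x = 39 mm, and the key handle's top is at 97 mm, so its centre is about 87 mm and it is engaged. Handing in.

```bash
python3 -c "
from bench import arm
print(arm.close_job())"
```

```text
the job is handed in; nothing more can be done
None
```

I handed the job in at about 18 s with the dish against the top stop, the cam swung fully across behind it, and the key engaged in the lock and released; the hand-in returned no verdict.

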